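Measure out two sets of bearing balls from a lane feeder

ROBOT

A 6-joint arm with a two-finger parallel gripper is mounted at the origin on a cart in front of the work surface, level with it; the furniture and walls round the work are solid. World frame = base frame: x ahead of the robot, y to its left, z up, the work surface at z = 0. Lengths are in mm, angles in rad, forces in N, time in s.
With the tool pointing down it reaches from about 275 to 750 mm from the base axis. Payload 10.2 kg.
Tool frame: the origin (TCP) lies between the finger pads; the fingertips stand 11 mm ahead of it and the grasp point (between the pads) lies 8 mm behind it; z points along the fingers, y is the line along which they close (so a half turn about z gives the same grasp; the last joint's range is limited). The gripper opens to 85 mm and grips with 20 to 120 N. Pads are 22 mm wide; open, the fingers measure 114 mm over their backs; the gripper's body (76 mm by 85 mm) begins 54 mm behind the grasp point. The pads swing forward as they close: fully open they stand 13 mm farther back than shut.
Start: joints at [-1.411, 0.313, 1.498, -0, 1.331, -0.223], TCP at [196.086, -487.013, 242.294] pointing down, gripper open.
Joint ranges: [-2.94, 2.94], [-0.97, 2.17], [0.19, 2.56], [-1.23, 4.37], [0.02, 3.11], [-2.88, 2.88]. Speed limits (rad/s): [2.39, 2.39, 3.01, 3.14, 3.14, 3.14].

INTERFACE

Orientations are given as a unit quaternion [w, x, y, z].
In Python, from rig import sense, eyes, finish_job gives the robot as it stands.
- The arm moves only by the shell command python3 -m jog 'ROWS' [FORCE]. ROWS is JSON, a list of rows, each a list of 7 numbers: the shift along the tool's x, y, z in m, then the turn, a rotation vector about the tool's x, y, z in rad, then the finger opening in m, from 0 to 0.0854. In form: [[dx, dy, dz, rx, ry, rz, gripper], ...]. A call has 1 to 5 rows; each row shifts and turns the commanded pose from where the row before left it, along the tool's axes as they then stand; what a row does not reach is not made up. A row lasts 1/10 s, in which the tool goes at most 50 mm and 8.59 degrees, less where a joint would pass 70% of its speed; a pose out of reach is approached as far as the arm can. A call is refused whole if a number of a shift passes 0.05 or a number of a turn 0.15, either way. A call with a gripper value outside its range is refused whole. The fingers move at their own pace and stop on an object; FORCE is the grip in N (left out, the last holds). Time passes only in rows, so rows that do not move let the fingers close. It gives the time, the measured TCP pose, the force, the opening and the grip force at its end, in the units of the state.
- sense(): the state, without advancing time (a new reading comes with each control period).
- eyes.capture(name): name is "side" or "top"; returns the picture (420x560x3 uint8, red, green, blue); there is no depth.
- eyes.calibration(name): a dict with "fx", "fy", "cx", "cy" (pixels), "dist" ([k1, k2, p1, p2, k3] as OpenCV has them; the pictures are not rectified), "cam_to_world" (4x4, takes a point from camera to world coordinates). Camera axes: x right, y down, z forward; pixel columns grow to the right and rows downward; lengths in mm; the calibration is good to about 2 mm. A picture is of the moment at which its call begins. calibration takes no time and is no camera call.
- finish_job(): hands the job in; it is judged then, once.
The state is a dict: "time_s": time; "joints": joint angles; "dq": joint speeds; "tau": joint torques, N m; "eef_pos": TCP position; "ee_rot": TCP orientation; "force": force on the tool from outside, world axes, zero at the start; "wrist_torque": the same for the moment, N m; "grip_width": opening from 0.0 (shut) to 1.0 (fully open); "grip_force": force on a finger pad.
Only numpy, scipy, OpenCV 4.12 (cv2) and the standard library are available. Lean on these libraries where they do the work, as an engineer would, in place of code of your own. Each camera call takes 0.05 s, during which the arm holds its last target. There are 200 camera calls.

TASK

Two sets of balls are wanted from the bench feeder; each of its four lanes holds one set of three. Push the empty pan in under the feeder, between its legs and up against the back stop, then slide the bottom gate to the left just far enough that the two lanes on the right empty into the pan, exactly six balls, while the other two lanes stay full. Then push the gate fully shut again, leave the pan under the feeder with the balls in it, and do not disturb the caliper.

Things in the scene. Friction and masses are not known exactly. Their poses are not given: they have to be found in the camera images.
- feeder: gravity feeder for bearing balls, fixed to the table: an aluminium hopper on four square legs, a viewing slot before each lane, sloping mouth at the back (top 172 mm; front top 141 mm), a sliding steel gate as its floor. Origin: on the table under the hopper's middle; x runs from its slotted front to its back, y to its left, z up. The hopper spans x -15 to +12 (the mouth to +60), y -46 to +46 mm
- outlet (a point): middle of the outlet at the gate's top face, 75 mm above the feeder's origin. Four upright lanes side by side, each 18.5 mm wide at 21 mm pitch and holding 3 balls one above the other: lane 1 at the feeder's y = -31.5 mm (right), 2 at -10.5, 3 at +10.5, 4 at +31.5, all at x = 0
- gate (a joint): gate opening (m), 0 shut to 0.09. The 4 mm plate slides to the feeder's left (+y), needs about 3 N and stays where left. It uncovers lane 1 first, then 2, 3, 4; lane n is fully open at 0.0228 + 0.021 (n - 1), when its black line shows outside the strap on the left legs. Its balls all drop when it is almost fully open: lane 1 at about 0.022, 2 at 0.043, 3 at 0.064. Starts 0 to 0.008
- legs_left (a point): half-way up, between the front and rear left legs (feeder's +y side), 60 mm from its middle; legs 8 mm square, inner faces at y = 56 mm, at x = -27 to -19 and +19 to +27 mm, 89 mm high; outside them a foot bar 4 mm thick, x -40 to +50, with bolt heads to 9 mm
- legs_right (a point): the same at the right legs, inner faces at y = -56 mm. A short sloping sheet under the outlet (x -4 to +13, lowest edge 44 mm up) throws the balls forward; the pan, 32 mm high, passes below it and goes in between the legs from the front
- back_stop (a point): middle of the front face of the upright back stop, 24 mm high, 44 mm behind the feeder's middle, running across; the pan pushed in against it stands under all four lanes
- gate_knob (a point): centre of the gate's upright black knob, a barrel 18 mm across and 36 mm high (from 83 to 119 mm above the table), 106 mm to the feeder's left of its middle when shut, 103 mm above the table; it moves with the gate. The legs end 42 mm from its axis when shut
- pan: empty open pan of bare sheet metal, black rubber on its floor, 90 (x) by 100 (y) by 32 mm high, walls 2.5 mm, 0.25 kg; a flat black handle stands out 68 mm from the middle of its front wall towards -x. Origin: middle of the underside, z up. Pushed in against the back stop and square to the feeder its origin is at x = -1 mm, y = 0 of the feeder
- pan_handle (a point): grip point on the pan's handle, 75 mm from the pan's origin along its -x, 24 mm above the underside; here the handle is 16 mm wide (y) and 12 mm high (18 to 30 mm)
- caliper: steel vernier caliper, 64 x 200 x 10 mm, lying loose on the table to the right; origin: middle of its underside. Leave it alone
- ball_1a_center (a point): centre of a bare steel ball of 16 mm, 17 g: lane 1, lowest
- ball_1b_center (a point): centre of a bare steel ball of 16 mm, 17 g: lane 1, middle
- ball_1c_center (a point): centre of a bare steel ball of 16 mm, 17 g: lane 1, top
- ball_2a_center (a point): centre of a bare steel ball of 16 mm, 17 g: lane 2, lowest
- ball_2b_center (a point): centre of a bare steel ball of 16 mm, 17 g: lane 2, middle
- ball_2c_center (a point): centre of a bare steel ball of 16 mm, 17 g: lane 2, top
- ball_3a_center (a point): centre of a bare steel ball of 16 mm, 17 g: lane 3, lowest
- ball_3b_center (a point): centre of a bare steel ball of 16 mm, 17 g: lane 3, middle
- ball_3c_center (a point): centre of a bare steel ball of 16 mm, 17 g: lane 3, top
- ball_4a_center (a point): centre of a bare steel ball of 16 mm, 17 g: lane 4, lowest
- ball_4b_center (a point): centre of a bare steel ball of 16 mm, 17 g: lane 4, middle
- ball_4c_center (a point): centre of a bare steel ball of 16 mm, 17 g: lane 4, top

How it is judged:
By the outcome, as a careful person would: the job done as asked, in the order asked, and still so for the second after the job is handed in, with the robot touching nothing.
It also fails if it takes over 54 s, if anything falls off the work surface, if the arm or the gripper's body presses on something with over 40 N, if the wrist force passes 120 N, or if a joint passes its speed limit or range.

## Working session

There is one attempt and no reset: what is moved stays moved. The work goes in short steps, Python scripts to look and compute and a shell command to move; the robot and the scene stay as the last step left them, time stands still between calls to the robot, and variables do not carry over. Pictures are saved under pics/ and viewed, at most 13 in all, crops included, and the job is handed in when it is done.

```bash
mkdir -p pics; python3 - <<'E'
from rig import sense, eyes
import cv2
for n in("side","top"):
    cv2.imwrite(f"pics/{n}0.png",cv2.resize(eyes.capture(n)[:,:,::-1],(800,600),interpolation=cv2.INTER_CUBIC))
    c=eyes.calibration(n);print(n,c['fx'],c['dist'],c['cam_to_world'])
s=sense();print(s)
E
```

```text
side 489.46123935142367 [-0.08432866  0.          0.          0.          0.        ] [[ 9.02941893e-01 -2.99690311e-01  3.08028661e-01  2.51551516e+02]
 [-4.29209434e-01 -5.92490505e-01  6.81714209e-01 -1.00780089e+03]
 [-2.17990863e-02 -7.47757126e-01 -6.63614407e-01  7.90878587e+02]
 [ 0.00000000e+00  0.00000000e+00  0.00000000e+00  1.00000000e+00]]
top 458.1391129716441 [-0.03875008  0.          0.          0.          0.        ] [[-4.49704809e-02 -9.78346133e-01  2.02030937e-01  4.02952806e+02]
 [-9.98985941e-01  4.36001408e-02 -1.12302055e-02 -3.00690856e+02]
 [ 2.17845079e-03 -2.02331094e-01 -9.79314752e-01  9.27211746e+02]
 [ 0.00000000e+00  0.00000000e+00  0.00000000e+00  1.00000000e+00]]
{'time_s': 0.1, 'joints': array([-1.41138891e+00,  3.13391825e-01,  1.49833726e+00, -2.30302064e-05,
        1.33100297e+00, -2.23429567e-01]), 'dq': array([-1.00275891e-03, -1.31137439e-03, -2.13458345e-03,  2.62841913e-05,
        2.88485976e-03, -1.02242172e-03]), 'tau': array([ 2.79280168e-03, -4.12898469e+01, -2.60142589e+01, -1.29546406e-04,
        3.02601504e-03, -3.21924738e-06]), 'eef_pos': array([ 196.05046738, -486.79372384,  241.80241237]), 'ee_rot': array([-5.69765480e-04,  9.81734671e-01,  1.90254332e-01,  7.05524143e-06]), 'force': array([-0.46845832, -0.30411906,  0.65528321]), 'wrist_torque': array([-0.02191161, -0.00484471,  0.0100638 ]), 'grip_force': 0.0, 'grip_width': 0.9992796140547523}
```

View pics/side0.png

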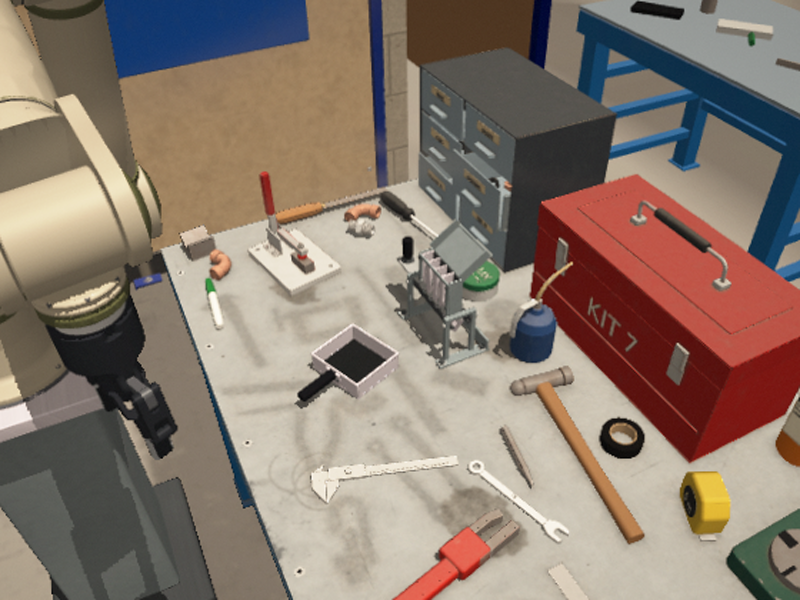

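View pics/top0.png

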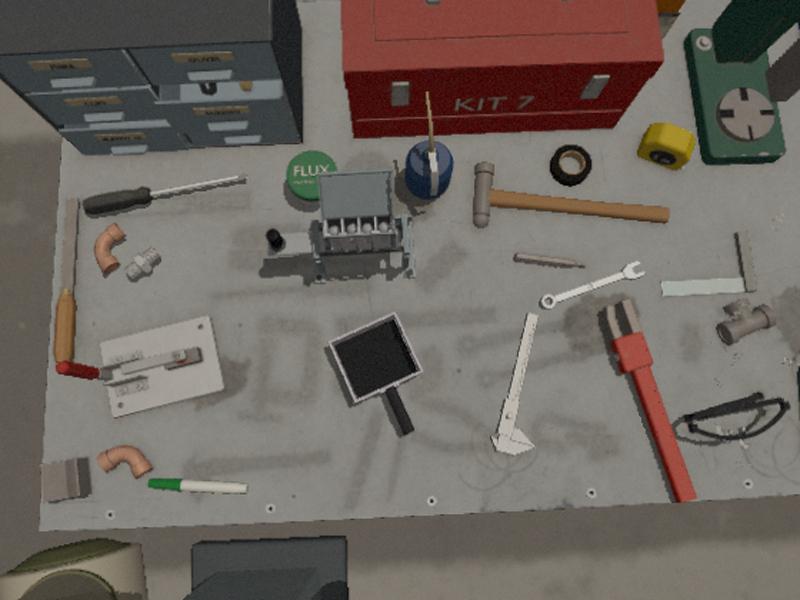

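The side view shows the feeder, with its knob at (407,245), and the pan at (355,360). In the top view the pan is at (377,357) with its handle end at (405,430), the knob is at (275,238) and the feeder is at about (360,235). Next I'll look at enlarged crops.

```bash
cat >h.py <<'E'
import numpy as np, cv2
from rig import sense, eyes
def _k(n):
    c=eyes.calibration(n);K=np.array([[c['fx'],0,c['cx']],[0,c['fy'],c['cy']],[0,0,1.]])
    return K,np.array(c['dist']),np.array(c['cam_to_world'])
def ray(n,uv,z):
    K,d,T=_k(n);p=cv2.undistortPoints(np.array(uv,float).reshape(-1,1,2),K,d).reshape(-1,2)
    r=np.c_[p,np.ones(len(p))]@T[:3,:3].T;o=T[:3,3]
    return o+r*((np.atleast_1d(z)-o[2])/r[:,2])[:,None]
def proj(n,P):
    K,d,T=_k(n);R=T[:3,:3].T
    return cv2.projectPoints(np.array(P,float).reshape(-1,1,3),cv2.Rodrigues(R)[0],-R@T[:3,3],K,d)[0].reshape(-1,2)
def crop(n,x,y,w,h,s,img=None):
    img=eyes.capture(n) if img is None else img
    return cv2.resize(img[y:y+h,x:x+w,::-1],None,fx=s,fy=s,interpolation=cv2.INTER_CUBIC)
E
python3 - <<'E'
from h import *
a=eyes.capture("top");b=eyes.capture("side")
cv2.imwrite("pics/c1.png",np.hstack([crop("top",165,110,140,200,3,a),crop("side",200,140,126,200,3,b)]))
cv2.imwrite("pics/c2.png",crop("top",180,110,130,95,6,a))
E
```

```text
(no output)
```

View pics/c1.png

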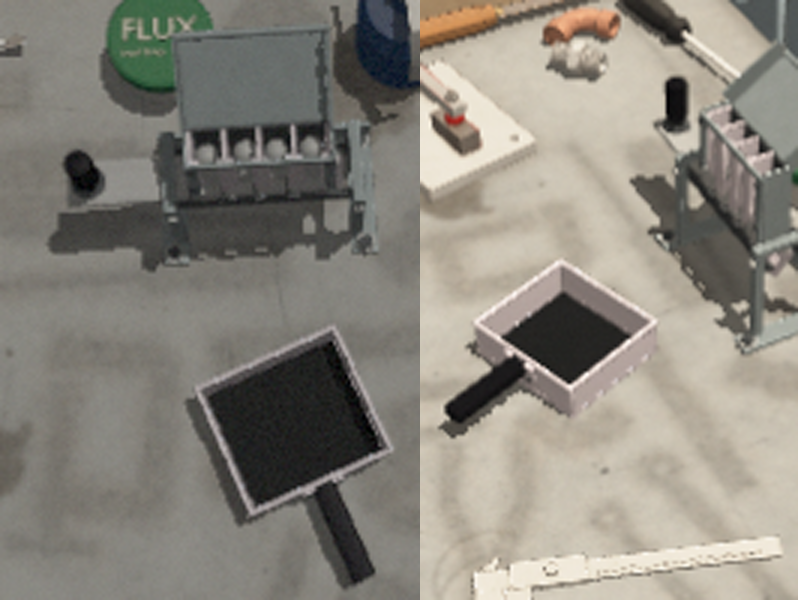

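View pics/c2.png

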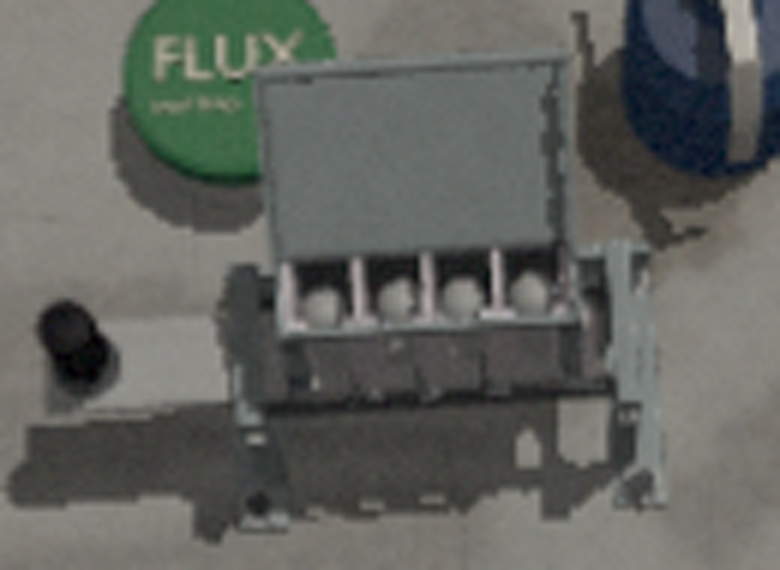

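The crops show the pan rim corners in c1 at (333,328), (197,388), (250,517) and (391,447). In c2 the hopper's front top edge runs from (280,333) to (580,320), the mouth's top edge from (258,68) to (568,53), and the knob top is at about (68,318). I'll fit the poses from these.

```bash
python3 - <<'E'
from h import *
from scipy.optimize import least_squares as L
def T(p,P): 
    c,s=np.cos(p[2]),np.sin(p[2]);P=np.array(P,float)
    return np.c_[p[0]+c*P[:,0]-s*P[:,1],p[1]+s*P[:,0]+c*P[:,1],P[:,2]]
fu=np.array([[280,333],[580,320],[258,66],[568,53],[530,293],[463,297],[395,300],[323,306]])/6+[180,110]
fP=[[-15,46,141],[-15,-46,141],[60,46,172],[60,-46,172],[0,-31.5,115],[0,-10.5,115],[0,10.5,115],[0,31.5,115]]
r=L(lambda p:(proj("top",T(p,fP))-fu).ravel(),[600,-250,0],x_scale=[10,10,.1]);f=r.x
print("feeder",f,r.fun.reshape(-1,2).round(1).tolist())
pu=np.array([[333,328],[197,388],[250,517],[391,447]])/3+[165,110]
pP=[[45,-50,32],[45,50,32],[-45,50,32],[-45,-50,32]]
r=L(lambda p:(proj("top",T(p,pP))-pu).ravel(),[430,-250,.4],x_scale=[10,10,.1]);p=r.x
print("pan",p,r.fun.reshape(-1,2).round(1).tolist())
pus=np.array([[560-420,262],[475-420,322],[570-420,388],[656-420,322]])/3+[200,140]
print("side pan corners pred",(proj("side",T(p,[pP[1],pP[2],pP[3],pP[0]]))-pus).round(1).tolist())
k=ray("top",[np.array([68,318])/6+[180,110]],119)[0]
c,s=np.cos(f[2]),np.sin(f[2]);d=k-[f[0],f[1],0]
print("knob",k,"in feeder",c*d[0]+s*d[1],-s*d[0]+c*d[1])
print("handle grip",T(p,[[-75,0,24]]),"target pan",T(f,[[-1,0,0],[-76,0,24]]))
print("side knob top",(proj("side",[k])-[200,140])*3+[420,0])
print("caliper",ray("top",np.array([[530,315],[515,450],[535,440]])*.7,5))
print("flux",ray("top",np.array([[313,175]])*.7,10), "fronts",T(f,[[-15,46,141],[0,106,103],[60,0,172]]))
E
```

```text
feeder [ 6.64001437e+02 -2.69614042e+02  4.80683860e-03] [[-1.1, 0.0], [0.2, -0.2], [-0.5, -1.5], [0.2, -1.8], [0.3, 1.1], [0.1, 1.0], [0.1, 1.0], [0.8, 0.6]]
pan [ 5.07637219e+02 -2.81713144e+02  3.88884309e-01] [[0.1, -0.6], [-0.7, 0.4], [0.4, -0.7], [0.1, 0.9]]
side pan corners pred [[-0.0, -0.4], [-0.5, 0.4], [0.1, 0.5], [0.2, -0.3]]
knob [ 663.40196048 -158.65919814  119.        ] in feeder -0.06612941242451909 110.95644389820828
handle grip [[ 438.2372695  -310.14986415   24.        ]] target pan [[ 663.00144834 -269.61884912    0.        ]
 [ 588.00231481 -269.97936063   24.        ]]
side knob top [[679.96802294  81.61301516]]
caliper [[ 560.86162877 -505.38450435    5.        ]
 [ 373.23755626 -468.56920056    5.        ]
 [ 385.38606978 -497.3545327     5.        ]]
flux [[ 786.01452911 -199.24565049   10.        ]] fronts [[ 648.78049636 -223.68667604  141.        ]
 [ 663.49191386 -163.6152669   103.        ]
 [ 724.00074362 -269.3256331   172.        ]]
```

Start tool yaw 0.383 already matches the pan's 0.389. To the grip point, 85 mm down the handle axis, the shift is about (281, -73, 226) in the tool's axes.

```bash
python3 -m jog '[[0.04,-0.01,0.01,0,0,0,0.0854],[0.04,-0.01,0.02,0,0,0,0.0854],[0.04,-0.01,0.02,0,0,0,0.0854],[0.04,-0.01,0.02,0,0,0,0.0854],[0.04,-0.01,0.02,0,0,0,0.0854]]' 30
python3 -m jog '[[0.04,-0.01,0.02,0,0,0,0.0854],[0.04,-0.013,0.02,0,0,0,0.0854],[0,0,0.01,0,0,0,0.0854],[0,0,0,0,0,0,0.0854]]'
python3 - <<'E'
from h import *
a=eyes.capture("top")
cv2.imwrite("pics/d1.png",crop("top",210,200,110,115,5,a))
E
```

```text
time_s: 0.7
eef_pos: [364.1, -364.7, 151.5]
ee_rot: [0.0, 0.982, 0.19, 0.0]
force: [-0.0, -1.1, -0.1]
grip_width: 1.001
grip_force: 0.0
time_s: 1.1
eef_pos: [428.4, -313.7, 100.9]
ee_rot: [-0.001, 0.982, 0.191, -0.001]
force: [-1.4, -0.4, 0.4]
grip_width: 1.004
grip_force: 0.0
```

View pics/d1.png

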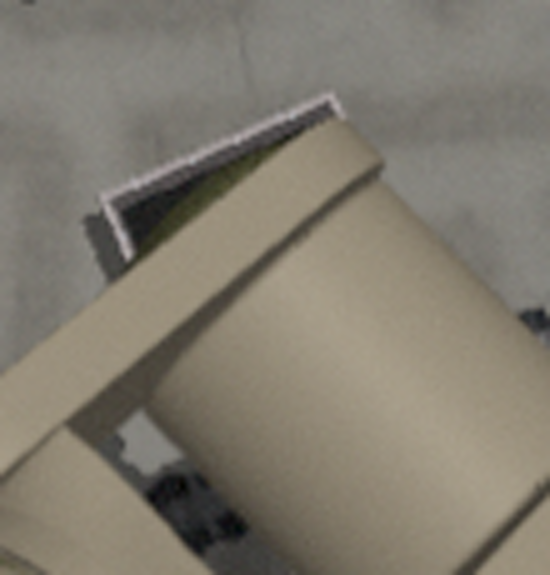

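The arm hides the handle in the top view, and the pan's back rim hasn't moved. The TCP is at the planned point, so I'll go down and grip.

```bash
python3 -m jog '[[0,0,0.03,0,0,0,0.0854],[0,0,0.03,0,0,0,0.0854],[0,0,0.016,0,0,0,0.0854],[0,0,0.008,0,0,0,0.0854],[0,0,0,0,0,0,0.0854]]'
python3 -m jog '[[0,0,0,0,0,0,0.0],[0,0,0,0,0,0,0.0],[0,0,0,0,0,0,0.0],[0,0,0,0,0,0,0.0],[0,0,0,0,0,0,0.0]]' 30
python3 -m jog '[[0,0,0,0,0,0,0.0],[0,0,0,0,0,0,0.0],[0,0,0,0,0,0,0.0]]' 30
python3 - <<'E'
from h import *
b=eyes.capture("side")
cv2.imwrite("pics/d2.png",crop("side",180,120,180,170,4,b)[:600])
E
```

```text
time_s: 1.65
eef_pos: [428.0, -315.5, 18.4]
ee_rot: [-0.0, 0.982, 0.19, -0.0]
force: [1.2, -0.1, 0.6]
grip_width: 1.0
grip_force: 0.0
time_s: 2.15
eef_pos: [428.6, -314.7, 18.6]
ee_rot: [0.0, 0.982, 0.19, 0.0]
force: [-1.2, 0.8, 3.8]
grip_width: 0.176
grip_force: 33.7
time_s: 2.45
eef_pos: [428.6, -314.7, 18.5]
ee_rot: [0.0, 0.982, 0.19, -0.0]
force: [-1.4, 1.1, 4.8]
grip_width: 0.176
grip_force: 33.8
```

View pics/d2.png

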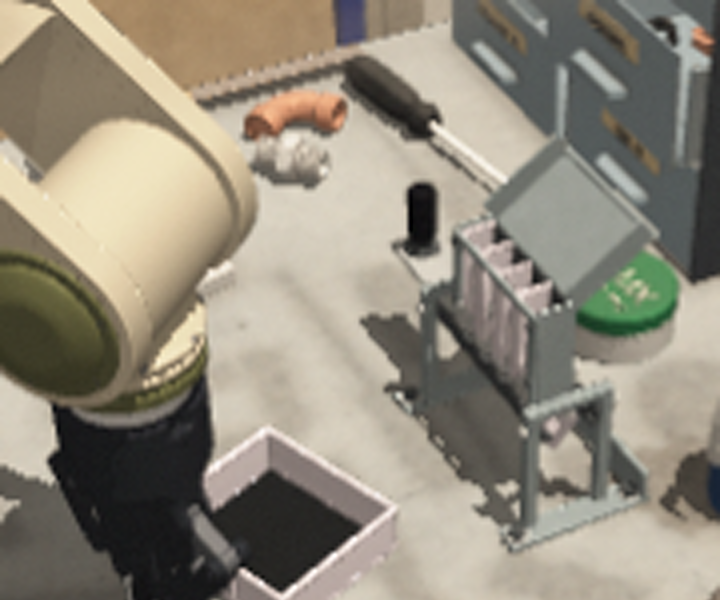

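The handle is gripped, with an opening of about 15 mm. Now I'll swing the pan to the feeder's yaw and line it up at TCP (470, -270).

```bash
python3 -m jog '[[0.011,-0.0052,0,0,0,0.0756,0],[0.0106,-0.006,0,0,0,0.0756,0],[0.0101,-0.0068,0,0,0,0.0756,0],[0.0096,-0.0075,0,0,0,0.0756,0],[0.009,-0.0082,0,0,0,0.0756,0]]' 60
python3 -m jog '[[0,0,0,0,0,0,0],[0,0,0,0,0,0,0],[0,0,0,0,0,0,0]]'
python3 - <<'E'
from h import *
a=eyes.capture("top");b=eyes.capture("side")
A=crop("top",195,130,110,150,4,a);B=crop("side",230,170,90,150,4,b)
cv2.imwrite("pics/d3.png",np.hstack([A,B]))
print(sense()['ee_rot'])
E
```

```text
time_s: 3.0
eef_pos: [470.1, -270.6, 18.7]
ee_rot: [0.001, 1.0, 0.001, -0.0]
force: [-4.3, -3.0, 6.3]
grip_width: 0.175
grip_force: 62.2
time_s: 3.3
eef_pos: [470.3, -270.3, 18.4]
ee_rot: [0.0, 1.0, 0.003, 0.001]
force: [3.4, 2.5, 3.9]
grip_width: 0.174
grip_force: 61.8
[1.38827597e-04 9.99996682e-01 2.53500823e-03 4.35422226e-04]
```

View pics/d3.png

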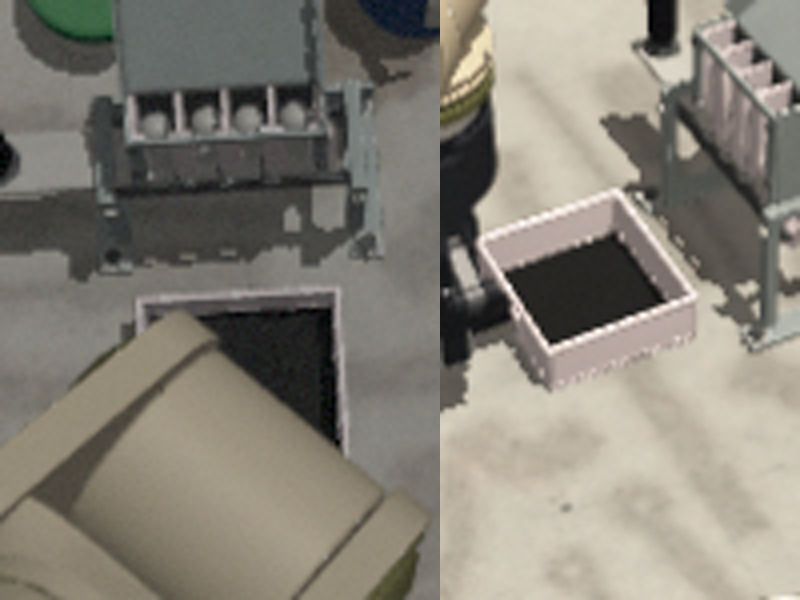

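The top view shows the back rim running from (138,290) to (340,288), so the pan looks rotated slightly clockwise. Fitting it with both views.

```bash
python3 - <<'E'
from h import *
from scipy.optimize import least_squares as L
def T(p,P): 
    c,s=np.cos(p[2]),np.sin(p[2]);P=np.array(P,float)
    return np.c_[p[0]+c*P[:,0]-s*P[:,1],p[1]+s*P[:,0]+c*P[:,1],P[:,2]]
S=np.array([[615-440,192],[480-440,240],[550-440,352],[696-440,297]])/4+[230,170]
U=np.array([[138,291],[340,288]])/4+[195,130]
q=[[45,50,32],[-45,50,32],[-45,-50,32],[45,-50,32]]
for w in (0,1):
  r=L(lambda p:np.r_[w*(proj("side",T(p,q))-S).ravel(),(proj("top",T(p,[q[0],q[3]]))-U).ravel()],[555,-270,0],x_scale=[10,10,.1])
  print(r.x,r.fun.round(1))
# feeder legs top front outer corners in top view, foot bars front ends
print(ray("top",np.array([[97,270],[383,256],[112,257],[366,243]])/4+[195,130],[4,4,9,9]))
f=[664,-269.6,.005]
print("pred legs top front inner", (proj("top",T(f,[[-27,56,89],[-27,-56,89],[-40,64,4],[-40,-64,4],[50,-64,4]]))-[195,130])*4)
print("pred legs side", (proj("side",T(f,[[-27,56,89],[-27,-56,89],[-40,-64,4]]))-[230,170])*4+[440,0])
E
```

```text
[ 5.58427229e+02 -2.68439019e+02 -2.92518036e-02] [ 0.  -0.   0.  -0.  -0.  -0.   0.   0.   0.3  0.  -0.3  0. ]
[ 5.57375642e+02 -2.69604434e+02  3.05343415e-03] [ 1.3 -0.1 -0.4 -0.3 -0.2 -0.2  0.5  0.3  0.1  1.3 -0.4 -0.3]
[[ 623.28530666 -195.75398013    4.        ]
 [ 624.12936823 -343.94181077    4.        ]
 [ 628.62350807 -204.18642017    9.        ]
 [ 630.20930911 -335.29961336    9.        ]]
pred legs top front inner [[113.16032967 199.93317716]
 [349.3747653  188.60568215]
 [116.38887784 268.41111524]
 [363.42920771 256.4864671 ]
 [354.12854058  90.99187699]]
pred legs side [[667.8628405   93.45984406]
 [761.24703238 209.18739972]
 [744.15648718 337.64102353]]
```

The pan sits at y ≈ -269.5, matching the feeder's centreline of -269.7, with yaw near 0. I'll push it in.

```bash
python3 -m jog '[[0.015,0,0,0,0,0,0],[0.02,0,0,0,0,0,0],[0.02,0,0,0,0,0,0],[0.02,0,0,0,0,0,0],[0.015,0,0,0,0,0,0]]'
python3 -m jog '[[0.004,0,0,0,0,0,0],[0.004,0,0,0,0,0,0],[0.002,0,0,0,0,0,0],[0.002,0,0,0,0,0,0],[0,0,0,0,0,0,0]]'
```

```text
time_s: 3.9
eef_pos: [559.5, -270.3, 18.5]
ee_rot: [-0.0, 1.0, 0.003, -0.002]
force: [-9.1, 0.1, 10.7]
grip_width: 0.171
grip_force: 62.7
time_s: 4.4
eef_pos: [570.8, -270.3, 18.6]
ee_rot: [-0.0, 1.0, 0.002, -0.001]
force: [-5.9, 0.8, 8.3]
grip_width: 0.174
grip_force: 62.6
```

```bash
python3 -m jog '[[0.002,0,0,0,0,0,0],[0.002,0,0,0,0,0,0],[0.0015,0,0,0,0,0,0],[0,0,0,0,0,0,0]]'; python3 -m jog '[[0.002,0,0,0,0,0,0],[0.001,0,0,0,0,0,0],[0,0,0,0,0,0,0]]'
```

```text
time_s: 4.8
eef_pos: [575.9, -270.3, 18.6]
ee_rot: [-0.0, 1.0, 0.002, -0.002]
force: [-9.8, 0.4, 10.1]
grip_width: 0.173
grip_force: 62.8
time_s: 5.1
eef_pos: [576.0, -270.4, 18.5]
ee_rot: [-0.001, 1.0, 0.003, -0.006]
force: [-27.0, 1.1, 22.1]
grip_width: 0.169
grip_force: 64.1
```

Contact with the stop at TCP x = 576, with force rising to 27 N. Relax, release, rise and look.

```bash
python3 -m jog '[[-0.0025,0,0,0,0,0,0],[0,0,0,0,0,0,0.0854],[0,0,0,0,0,0,0.0854],[0,0,0,0,0,0,0.0854],[0,0,0,0,0,0,0.0854]]'
python3 -m jog '[[0,0,-0.015,0,0,0,0.0854],[0,0,-0.03,0,0,0,0.0854],[-0.01,0,-0.05,0,0,0,0.0854],[-0.04,0,-0.05,0,0,0,0.0854],[-0.05,0,-0.05,0,0,0,0.0854]]'
python3 -m jog '[[-0.05,-0.05,-0.05,0,0,0,0.0854],[-0.05,-0.05,-0.02,0,0,0,0.0854],[-0.03,-0.05,0,0,0,0,0.0854],[0,0,0,0,0,0,0.0854]]'
python3 - <<'E'
from h import *
a=eyes.capture("top");b=eyes.capture("side")
A=crop("top",180,110,120,110,4,a);B=crop("side",270,150,80,110,4,b)
cv2.imwrite("pics/d4.png",np.hstack([A,B]))
E
```

```text
time_s: 5.6
eef_pos: [577.9, -269.5, 17.9]
ee_rot: [-0.0, 1.0, 0.002, -0.0]
force: [-1.2, -0.4, 0.0]
grip_width: 0.845
grip_force: 0.0
time_s: 6.1
eef_pos: [501.1, -269.8, 189.7]
ee_rot: [0.001, 1.0, 0.003, 0.001]
force: [0.0, -0.8, 0.7]
grip_width: 0.999
grip_force: 0.0
time_s: 6.5
eef_pos: [409.8, -160.7, 230.4]
ee_rot: [-0.0, 1.0, 0.003, 0.0]
force: [-0.1, -0.0, -0.5]
grip_width: 1.003
grip_force: 0.0
```

View pics/d4.png

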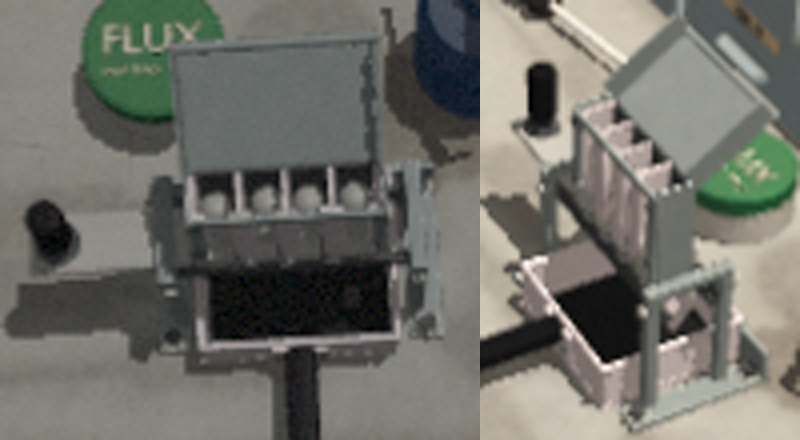

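The pan is in between the legs, with its front rim at (198,347)–(397,335). The knob is clear. I'll move above the knob with a 40 mm opening.

```bash
python3 -m jog '[[0.04,0,0,0,0,0,0.04],[0.05,0,0,0,0,0,0.04],[0.05,0,0.01,0,0,0,0.04],[0.05,0,0.02,0,0,0,0.04],[0.04,0,0.02,0,0,0,0.04]]' 30
python3 -m jog '[[0.023,-0.001,0.02,0,0,0,0.04],[0,0,0,0,0,0,0.04],[0,0,0,0,0,0,0.04]]'
python3 - <<'E'
from h import *
print(ray("top",np.array([[198,347],[397,335]])/4+[180,110],32))
a=eyes.capture("top");b=eyes.capture("side")
A=crop("top",160,110,110,110,4,a);B=crop("side",260,110,90,110,4,b)
cv2.imwrite("pics/d5.png",np.hstack([A,B]))
E
```

```text
time_s: 7.1
eef_pos: [640.7, -164.2, 180.0]
ee_rot: [0.0, 1.0, 0.002, 0.001]
force: [-0.4, -1.5, 0.2]
grip_width: 0.468
grip_force: 0.0
time_s: 7.4
eef_pos: [661.1, -163.0, 160.3]
ee_rot: [-0.0, 1.0, 0.002, -0.0]
force: [0.5, -0.4, 0.2]
grip_width: 0.468
grip_force: 0.0
[[ 617.22819115 -219.53441614   32.        ]
 [ 618.9631322  -319.5683563    32.        ]]
```

View pics/d5.png

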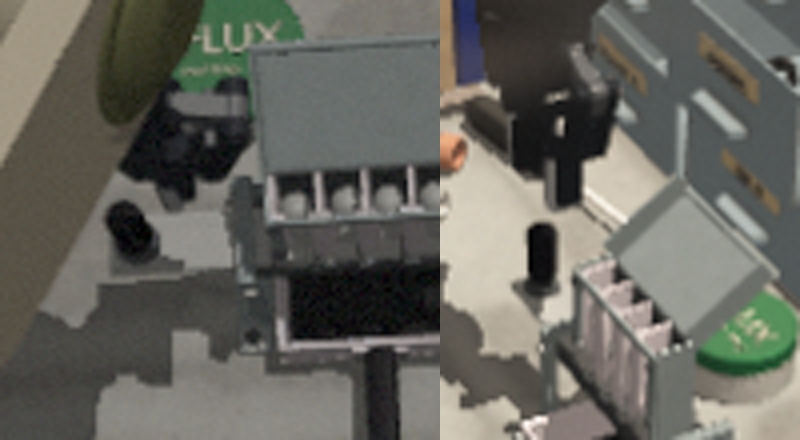

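The pan is well seated, its front-wall middle at (618, -269.6). The gripper is above the knob but about 4.5 mm too far right. I'll correct that, go down and grip.

```bash
python3 -m jog '[[0.001,-0.0047,0.01,0,0,0,0.04],[0,0,0.02,0,0,0,0.04],[0,0,0.02,0,0,0,0.04],[0,0,0.011,0,0,0,0.04],[0,0,0,0,0,0,0.04]]'
python3 -m jog '[[0,0,0,0,0,0,0.0],[0,0,0,0,0,0,0.0],[0,0,0,0,0,0,0.0],[0,0,0,0,0,0,0.0]]' 50
```

```text
time_s: 8.0
eef_pos: [661.1, -157.5, 98.6]
ee_rot: [-0.0, 1.0, 0.002, -0.001]
force: [0.8, -0.1, 0.3]
grip_width: 0.47
grip_force: 0.0
time_s: 8.4
eef_pos: [662.4, -157.8, 101.3]
ee_rot: [0.0, 1.0, 0.002, 0.001]
force: [-1.6, 0.7, 6.3]
grip_width: 0.197
grip_force: 48.9
```

```bash
python3 -m jog '[[0,-0.008,0,0,0,0,0],[0,-0.01,0,0,0,0,0],[0,-0.01,0,0,0,0,0],[0,-0.008,0,0,0,0,0],[0,-0.004,0,0,0,0,0]]'
python3 -m jog '[[0,-0.0005,0,0,0,0,0],[0,0,0,0,0,0,0],[0,0,0,0,0,0,0],[0,0,0,0,0,0,0],[0,0,0,0,0,0,0]]'
python3 - <<'E'
from h import *
a=eyes.capture("top");b=eyes.capture("side")
A=crop("top",200,120,100,110,4,a);B=crop("side",270,130,100,125,4,b)[60:]
cv2.imwrite("pics/d6.png",np.hstack([A,B]))
E
```

```text
time_s: 8.9
eef_pos: [661.7, -118.2, 101.3]
ee_rot: [0.001, 1.0, 0.002, 0.0]
force: [-5.1, -3.9, 6.9]
grip_width: 0.195
grip_force: 49.3
time_s: 9.4
eef_pos: [661.7, -117.7, 101.3]
ee_rot: [0.001, 1.0, 0.002, 0.0]
force: [-4.3, 0.0, 7.5]
grip_width: 0.191
grip_force: 49.4
```

View pics/d6.png

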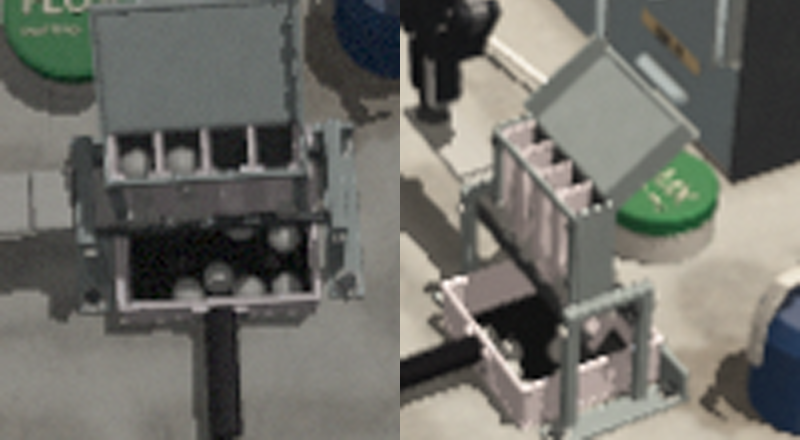

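The top view shows lanes 1 and 2 empty and lanes 3 and 4 still full, balls at (133,160) and (182,160). Six balls are in the pan: (283,237), (240,230), (218,275), (190,290), (252,288) and (287,285). Now I'll push the gate shut.

```bash
python3 -m jog '[[0,0.008,0,0,0,0,0],[0,0.01,0,0,0,0,0],[0,0.01,0,0,0,0,0],[0,0.01,0,0,0,0,0],[0,0.004,0,0,0,0,0]]'
python3 -m jog '[[0,0.0015,0,0,0,0,0],[0,0.001,0,0,0,0,0],[0,0.001,0,0,0,0,0],[0,0,0,0,0,0,0]]'
```

```text
time_s: 10.0
eef_pos: [662.4, -159.6, 101.3]
ee_rot: [-0.0, 1.0, 0.002, 0.001]
force: [-1.6, 4.0, 5.5]
grip_width: 0.194
grip_force: 49.3
time_s: 10.4
eef_pos: [662.5, -162.4, 101.3]
ee_rot: [-0.0, 1.0, 0.002, 0.001]
force: [-1.8, 1.9, 6.5]
grip_width: 0.194
grip_force: 49.3
```

```bash
python3 -m jog '[[0,0.001,0,0,0,0,0],[0,0.001,0,0,0,0,0],[0,0,0,0,0,0,0]]';python3 -m jog '[[0,0.001,0,0,0,0,0],[0,0.001,0,0,0,0,0],[0,0,0,0,0,0,0]]'
```

```text
time_s: 10.7
eef_pos: [662.5, -163.5, 101.3]
ee_rot: [-0.001, 1.0, 0.003, 0.001]
force: [-1.1, 7.2, 8.2]
grip_width: 0.194
grip_force: 49.5
time_s: 11.0
eef_pos: [662.5, -163.6, 101.3]
ee_rot: [-0.002, 1.0, 0.003, 0.001]
force: [-2.6, 14.8, 9.1]
grip_width: 0.193
grip_force: 49.8
```

The hard stop is at y = -163.6, exactly where shut was predicted. Relax, open, rise and check.

```bash
python3 -m jog '[[0,-0.0015,0,0,0,0,0],[0,0,0,0,0,0,0.04],[0,0,0,0,0,0,0.04],[0,0,0,0,0,0,0.04]]'
python3 -m jog '[[0,0,-0.015,0,0,0,0.04],[0,0,-0.04,0,0,0,0.04],[-0.02,0,-0.05,0,0,0,0.04],[-0.05,-0.02,-0.03,0,0,0,0.04],[-0.05,-0.04,0,0,0,0,0.04]]'
python3 -m jog '[[-0.05,-0.04,0,0,0,0,0.04],[-0.05,-0.04,0,0,0,0,0.04],[-0.03,0,0,0,0,0,0.04],[0,0,0,0,0,0,0.04]]'
python3 - <<'E'
from h import *
a=eyes.capture("top");b=eyes.capture("side")
A=crop("top",180,110,120,150,4,a);B=crop("side",260,130,80,150,4,b)
cv2.imwrite("pics/d7.png",np.hstack([A,B]))
E
```

```text
time_s: 11.4
eef_pos: [661.9, -165.6, 99.7]
ee_rot: [0.0, 1.0, 0.002, -0.0]
force: [-0.4, -0.5, 0.2]
grip_width: 0.468
grip_force: 0.0
time_s: 11.9
eef_pos: [563.5, -119.7, 230.2]
ee_rot: [0.002, 1.0, 0.001, 0.004]
force: [2.0, 1.8, 0.9]
grip_width: 0.466
grip_force: 0.0
time_s: 12.3
eef_pos: [453.0, -55.5, 227.1]
ee_rot: [0.0, 1.0, 0.003, 0.001]
force: [1.2, 0.2, -0.6]
grip_width: 0.467
grip_force: 0.0
```

View pics/d7.png

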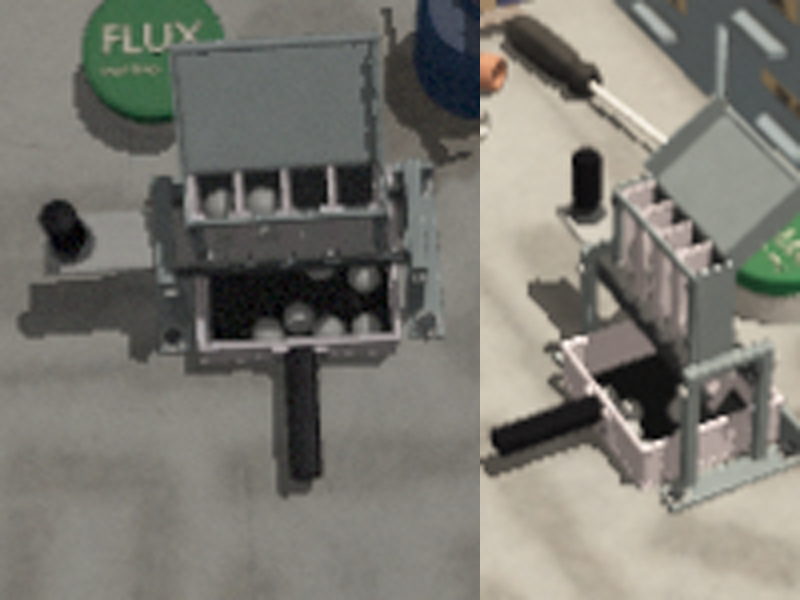

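The knob top has moved from (45,213) to (62,217), about 6 mm to the right, so the gate is shut. The pan is still in place with six balls, lanes 3 and 4 are full, and the arm is clear.

```bash
python3 -c "from rig import finish_job;print(finish_job())"
```

```text
the job is handed in; nothing more can be done
None
```

The job is done and handed in: the pan sits against the back stop with six balls in it, lanes 3 and 4 are still full, the gate is fully shut, and the arm never went near the caliper.

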